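# Raise the finned hub on its cam lift and hold it up

## Task

One of the two cam lifts on the bench carries the bright finned hub: take that lift's red crank handle and swing its lever up until the plate is at its highest lift, lever straight up, so that the hub can be inspected. Finish while still holding the lever there (it springs back if let go), with the hub still seated on its plate. Leave the other lift, with the plain black blank, down, do not touch the hub or the blank, and do not disturb the things around.

Things in the scene. Friction and masses are not known exactly. Their poses are not given: they have to be found in the camera images.
- hub: Bright aluminium finned hub: flange 82 mm across and 8 mm thick, boss 44 mm across with a dark bore and 12 radial fins, 40 mm tall, about 0.5 kg, loose. It rests on the plate of one of the two lifts (either one). Origin: centre of its underside; z up.
- blank: Plain black disc blank, 82 mm across, 26 mm tall, about 0.5 kg, loose, resting on the plate of the other lift. Origin: centre of its underside.
- left_base: Green base of the left cam lift (+y, the robot's left), fixed; place and yaw (within 20 deg) vary. Foot 180 x 150 x 12 mm, two cheeks 90 mm high. Origin: centre of underside; y axis along the cam axle towards the handle, x away from the robot, z up. Both lifts are alike. The dark steel lift plate (124 x 104 x 10 mm, four brass pins) lies over the cam, centred over the base.
- left_lever (a joint): Cam lever, rad. 0 = at rest, leaning to the base's -x side, 1.2 rad short of upright; grows as it swings up towards base +x (right-handed about base y). At 1.2 it stands straight up and the plate is highest (16 mm above rest); past that the plate sinks; stop at 2.0. Spring and load turn it back when let go: 3 to 6 N at the handle.
- left_handle (a point): Middle of the left lift's red round crank handle: 18 mm diameter, 85 mm long, parallel to the base's y axis, free beyond the lever arm (a flat bar 46 mm inward of this point). Swings on a 120 mm radius about the axle; at rest 113 mm above the bench. Fixed to the lever, so it turns between fingers that keep their attitude. Axes turn with the lever.
- left_axle (a point): Point on the left lift's cam axle line, 70 mm above the bench, at the same position along the axle as the handle point: centre of the handle's circle. 118 mm along the base's y axis from the base's centre. Axes as the base's.
- left_plate_top (a point): Centre of the top face of the left lift's plate, where the part rests: 127 mm above the bench when down, 143 mm at the highest lift.
- right_base: Green base of the right cam lift (-y, the robot's right), fixed; place and yaw (within 20 deg) vary. Foot 180 x 150 x 12 mm, two cheeks 90 mm high. Origin: centre of underside; y axis along the cam axle towards the handle, x away from the robot, z up. Both lifts are alike. The dark steel lift plate (124 x 104 x 10 mm, four brass pins) lies over the cam, centred over the base.
- right_lever (a joint): Cam lever, rad. 0 = at rest, leaning to the base's -x side, 1.2 rad short of upright; grows as it swings up towards base +x (right-handed about base y). At 1.2 it stands straight up and the plate is highest (16 mm above rest); past that the plate sinks; stop at 2.0. Spring and load turn it back when let go: 3 to 6 N at the handle.
- right_handle (a point): Middle of the right lift's red round crank handle: 18 mm diameter, 85 mm long, parallel to the base's y axis, free beyond the lever arm (a flat bar 46 mm inward of this point). Swings on a 120 mm radius about the axle; at rest 113 mm above the bench. Fixed to the lever, so it turns between fingers that keep their attitude. Axes turn with the lever.
- right_axle (a point): Point on the right lift's cam axle line, 70 mm above the bench, at the same position along the axle as the handle point: centre of the handle's circle. 118 mm along the base's y axis from the base's centre. Axes as the base's.
- right_plate_top (a point): Centre of the top face of the right lift's plate, where the part rests: 127 mm above the bench when down, 143 mm at the highest lift.
- carton: Bystander: open cardboard carton with green stripes, 100 x 150 x 70 mm, holding parts; loose, beyond the lifts. Origin: centre of its underside.
- plates: Bystander: stack of small metal plates, about 75 x 55 x 20 mm, one loose body, to the left. Origin: centre of its underside.
- wrench: Bystander: loose wrench, 180 mm long, lying flat to the right. Origin on its underside.
There are look-alikes about, which are no part of the job. Leave any orange or yellow look-alike of the hub alone.

How it is judged:
At the end, for the whole second after the job is handed in: The lever of the lift that carries the hub is held still by the fingers within 0.15 rad of upright (joint 1.05 to 1.35), the plate at least 14.5 mm above rest, the hub seated upright on its plate (within 15 mm of centre); the other lever is down (below 0.15 rad) with the blank on its plate (((horizontal distance between hub and left_plate_top below 0.015 m and z of hub in the frame of left_plate_top between -0.004 and 0.004 m and angle between hub's own z axis and vertical below 0.1 rad and value of joint left_lever between 1.05 and 1.35 rad and height (world z) of left_plate_top above 0.141559 m and velocity of joint left_lever between -0.1 and 0.1 rad/s and contact force between the fingers and left_base above 0.8 N and value of joint right_lever below 0.15 rad and horizontal distance between blank and right_plate_top below 0.015 m and z of blank in the frame of right_plate_top below 0.004 m) or (horizontal distance between hub and right_plate_top below 0.015 m and z of hub in the frame of right_plate_top between -0.004 and 0.004 m and angle between hub's own z axis and vertical below 0.1 rad and value of joint right_lever between 1.05 and 1.35 rad and height (world z) of right_plate_top above 0.141559 m and velocity of joint right_lever between -0.1 and 0.1 rad/s and contact force between the fingers and right_base above 0.8 N and value of joint left_lever below 0.15 rad and horizontal distance between blank and left_plate_top below 0.015 m and z of blank in the frame of left_plate_top below 0.004 m))); the arm keeps its last pose, push and grip.
It fails at once if the carton, the plates or the wrench is shoved (over 30 mm) (distance of any of carton, plates, wrench from where it was at the start of the episode above 0.03 m).
It fails at once if the robot presses on the hub (contact force between any of the fingers, the arm and hub above 1 N).
It fails at once if the robot presses on the blank (contact force between any of the fingers, the arm and blank above 1 N).
It fails at once if the lift that carries the blank is raised (its lever past 0.3 rad) ((horizontal distance between blank and left_plate_top below 0.04 m and value of joint left_lever above 0.3 rad) or (horizontal distance between blank and right_plate_top below 0.04 m and value of joint right_lever above 0.3 rad)).
It also fails if it takes over 40 s, if anything falls off the work surface, if the arm or the gripper's body presses on something with over 40 N, if the wrist force passes 120 N, or if a joint passes its speed limit or range.

## Robot

A 6-joint arm with a two-finger parallel gripper is mounted at the origin on the work surface. World frame = base frame: x ahead of the robot, y to its left, z up, the work surface at z = 0. Lengths are in m, angles in rad, forces in N, time in s.
With the tool pointing down it reaches from about 0.4 to 0.825 m from the base axis. Payload 7 kg.
Tool frame: the origin (TCP) lies at the very end of the fingers, on their centre line; the grasp point (between the pads) lies 19 mm behind it; z points along the fingers, y is the line along which they close (so a half turn about z gives the same grasp; the last joint's range is limited). The gripper opens to 88 mm and grips with 3 to 60 N. Pads are 19 mm wide; open, the fingers measure 130 mm over their backs; the gripper's body (78 mm by 193 mm) begins 47 mm behind the grasp point.
Start: joints at [1.511, 0.359, 0.012, 0, -1.224, -0.288], TCP at [0.23, 0.635, 0.227] pointing down, gripper open.
Joint ranges: [-3.07, 3.07], [-1.43, 2.12], [-1.02, 1.25], [-3.03, 1.67], [-3.05, -0], [-3.03, 3.03]. Speed limits (rad/s): [2.39, 2.39, 3.01, 3.14, 3.14, 3.14].

## Interface

Orientations are given as [roll, pitch, yaw] about the fixed x, y, z axes, in that order (R = Rz(yaw) Ry(pitch) Rx(roll)).
In Python, from station import arm gives the robot as it stands.
- The arm moves only by the tool step_arm, never from a script. Its argument "rows" is a list of rows, each a list of 5 numbers: the shift along the world's x, y, z in m, then the turn about the world's z in rad, then the finger opening in m, from 0 to 0.0876. In form: [[x, y, z, spin, gripper], ...]. A call has 1 to 20 rows; each row is the pose to reach, as a shift and turn from the pose commanded when the call began; what a row does not reach only later rows make up. A row lasts 1/10 s, in which the tool goes at most 50 mm and 8.59 degrees, less where a joint would pass 70% of its speed; a pose out of reach is approached as far as the arm can. A call with a gripper value outside its range is refused whole. The fingers move at their own pace and stop on an object; "newtons" is the grip in N (left out, the last holds). Time passes only in rows, so rows that repeat a pose let the fingers close. It gives the time, the measured TCP pose, the force, the opening and the grip force at its end, in the units of the state.
- arm.get_state(): the state, without advancing time (a new reading comes with each control period).
- arm.grab_frame(name): name is "side" or "top"; returns a dict with "color" (420x560x3 uint8, blue, green, red), "vfov" (degrees; the focal length in pixels is half the picture's height over the tangent of half this angle, whatever the lens; pixels are square), "cx", "cy" (the principal point, pixels), "k1" (the pictures are not rectified: a ray, as slopes to the right and down, at radius r is drawn at 1 + k1 r^2 times it, then the intrinsics apply), "rvec" (rotation vector, rad) and "tvec" (3), from world to camera coordinates, as OpenCV has them. Camera axes: x right, y down, z forward; pixel columns grow to the right and rows downward; lengths in m; the calibration is good to about 2 mm. A picture is of the moment at which its call begins. There is no depth.
- arm.job_done(): hands the job in; it is judged then, once.
The state is a dict: "t": time; "q": joint angles; "qd": joint speeds; "joint_efforts": joint torques, N m; "eef_pos": TCP position; "ee_rot": TCP orientation; "force": force on the tool from outside, world axes, zero at the start; "moment": the same for the moment, N m; "width": finger opening in m; "gripper_force": force on a finger pad.
Only numpy, scipy, OpenCV 4.12 (cv2) and the standard library are available. Lean on these libraries where they do the work, as an engineer would, in place of code of your own. Each camera call takes 0.05 s, during which the arm holds its last target. There are 200 camera calls.

## Working session

There is one attempt and no reset: what is moved stays moved. The work goes in short steps, Python scripts to look and compute and a tool call to move; the robot and the scene stay as the last step left them, time stands still between calls to the robot, and variables do not carry over. Pictures are saved under pics/ and viewed, at most 10 in all, crops included, and the job is handed in when it is done.

Besides the shell and the picture viewer there is one more tool, called as name([rows], argument=value, ...), one row to a line, values as JSON. step_arm: Moves the arm, as the interface text tells. Its arguments: {"type":"object","properties":{"rows":{"type":"array"},"newtons":{"type":"number"}},"required":["rows"]}

```bash
mkdir -p pics; cat > h.py <<'E'
import numpy as np, cv2, pickle
from station import arm
def grab(n,tag):
    f=arm.grab_frame(n); cv2.imwrite(f'pics/{tag}.png',f['color']); pickle.dump(f,open(f'pics/{tag}.pkl','wb')); return f
def load(tag): return pickle.load(open(f'pics/{tag}.pkl','rb'))
def K(f):
    h=f['color'].shape[0]; F=h/2/np.tan(np.radians(f['vfov'])/2)
    return np.array([[F,0,f['cx']],[0,F,f['cy']],[0,0,1]]),np.array([f['k1'],0,0,0,0.])
def proj(f,P):
    k,d=K(f); return cv2.projectPoints(np.array(P,float).reshape(-1,3),np.array(f['rvec']),np.array(f['tvec'],float),k,d)[0].reshape(-1,2)
def atz(f,uv,z):
    k,d=K(f); uv=np.array(uv,float).reshape(-1,1,2)
    n=cv2.undistortPoints(uv,k,d,criteria=(3,100,1e-10)).reshape(-1,2) if False else cv2.undistortPoints(uv,k,d).reshape(-1,2)
    R=cv2.Rodrigues(np.array(f['rvec'],float))[0]; c=-R.T@np.array(f['tvec'],float).ravel()
    r=np.c_[n,np.ones(len(n))]@R
    z=np.broadcast_to(z,len(n)); return c+r*((z-c[2])/r[:,2])[:,None]
E
python3 - <<'E'
from h import *
for n in('top','side'):
    f=grab(n,n+'0'); R=cv2.Rodrigues(np.array(f['rvec'],float))[0]; print(n,-R.T@np.array(f['tvec']).ravel(),f['vfov'],f['k1'])
    cv2.imwrite(f'pics/{n}0b.png',cv2.resize(f['color'],(800,600),interpolation=cv2.INTER_CUBIC))
print(arm.get_state())
E
```

```text
top [ 0.43347529 -0.03419664  1.36173163] 45.147789809308 -0.16706654664826398
side [0.4057041  0.87871382 0.8821823 ] 54.67796906991001 0.012453688995984959
{'t': 0.1, 'q': array([ 1.51108304e+00,  3.59313916e-01,  1.11860889e-02, -3.00928115e-04,
       -1.22409459e+00, -2.88079037e-01]), 'qd': array([-0.00071171, -0.00318151,  0.00191329,  0.00042792, -0.00044521,
        0.00129846]), 'joint_efforts': array([-1.31712888e-03, -5.84164810e+01,  2.93750006e+01,  7.01553270e+00,
        1.01078750e-02, -5.72300632e-05]), 'eef_pos': array([0.22994934, 0.63418051, 0.22573411]), 'ee_rot': array([ 3.14014495e+00, -1.33951814e-04, -3.47894688e-01]), 'force': array([ 0.21400149, -0.25408669, -0.07426323]), 'moment': array([ 0.00873463,  0.0930827 , -0.01801   ]), 'gripper_force': 0.0, 'width': 0.08787374536428842}
```

View pics/top0b.png

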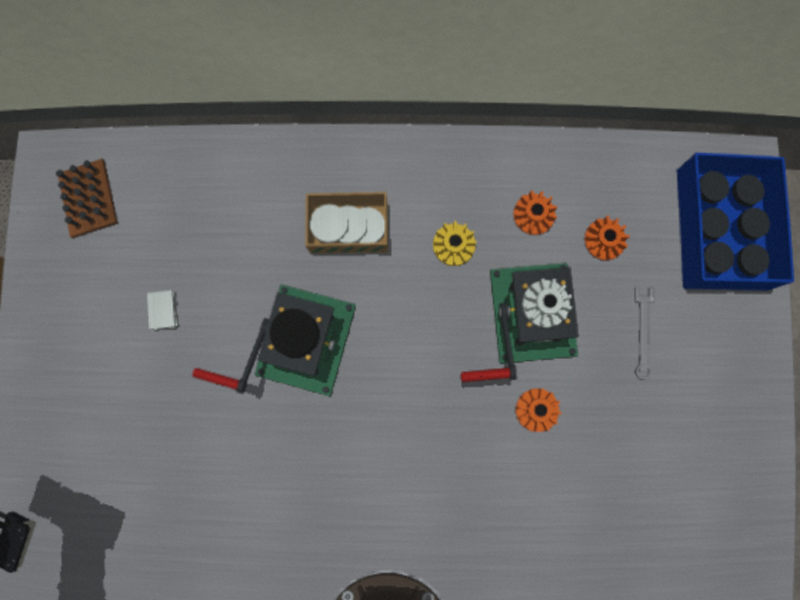

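View pics/side0b.png

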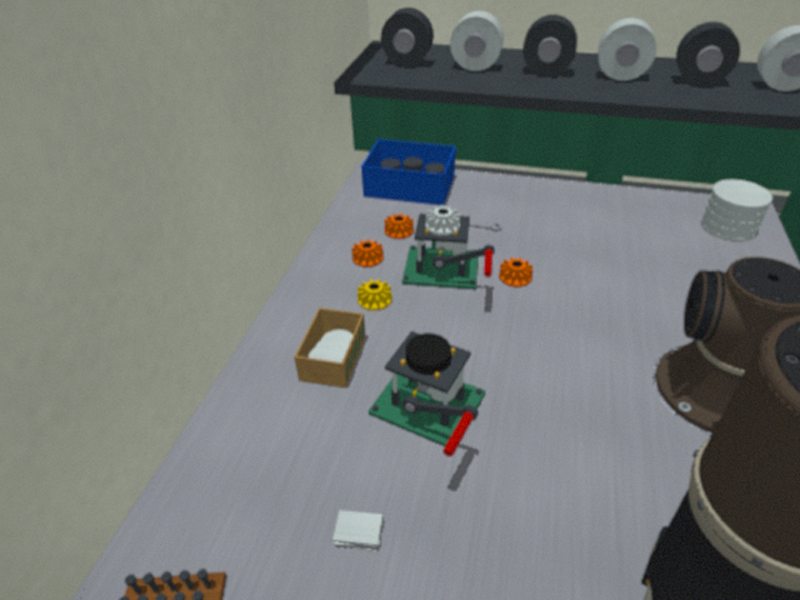

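The hub is on the right lift: in the top view the hub is at (548,302) and its red handle runs from (462,378) to (512,373). The blank is on the left lift at (294,333). An orange look-alike sits near the lever at (538,410). Next I'll measure the right lift.

```bash
python3 - <<'E'
from h import *
f=load('top0'); c=f['color'].astype(int)
m=((c[...,2]>120)&(c[...,1]<45)&(c[...,0]<60)).astype(np.uint8)
n,l,s,ct=cv2.connectedComponentsWithStats(m)
for i in range(1,n):
    if s[i,4]>60:
        p=np.argwhere(l==i)[:,::-1].astype(np.float32); r=cv2.minAreaRect(p); b=cv2.boxPoints(r)
        print(s[i],ct[i],r); 
        # ends
        P=atz(f,b,.113); print(P.round(4),P.mean(0)); 
# foot corners of the right base (800-scale readings)
foot=np.array([[490,269],[570,263],[577,356],[500,363]])*.7
P=atz(f,foot,.012); print('foot',P.round(4),P.mean(0), np.linalg.norm(np.diff(P,axis=0),axis=1))
print('hub',atz(f,np.array([[549.5,300.5]])*.7,.167),'orange',atz(f,np.array([[540,410]])*.7,.04))
im=f['color'][165:305,310:450]; cv2.imwrite('pics/c1.png',cv2.resize(im,(600,600),interpolation=cv2.INTER_CUBIC))
g=load('side0'); im=g['color'][140:225,265:385]; cv2.imwrite('pics/c2.png',cv2.resize(im,(800,567),interpolation=cv2.INTER_CUBIC))
E
```

```text
[136 259  30  12 148] [150.69594595 264.59459459] ((150.4681396484375, 264.6082458496094), (30.925430297851562, 4.966127395629883), 16.389541625976562)
[[0.4734 0.3445 0.113 ]
 [0.4855 0.3413 0.113 ]
 [0.4651 0.2644 0.113 ]
 [0.4532 0.2676 0.113 ]] [0.46931255 0.30446213 0.113     ]
[323 259  34   7 161] [339.36024845 261.78881988] ((339.5172424316406, 261.7068786621094), (4.982728958129883, 33.13514709472656), 85.2363510131836)
[[ 0.4854 -0.1251  0.113 ]
 [ 0.4929 -0.2071  0.113 ]
 [ 0.4806 -0.2081  0.113 ]
 [ 0.4732 -0.1262  0.113 ]] [ 0.48301492 -0.16662834  0.113     ]
foot [[ 0.6862 -0.1871  0.012 ]
 [ 0.7001 -0.3416  0.012 ]
 [ 0.5218 -0.3519  0.012 ]
 [ 0.5076 -0.2054  0.012 ]] [ 0.60393697 -0.27149997  0.012     ] [0.15506471 0.17856857 0.14716075]
hub [[ 0.60475774 -0.26993436  0.167     ]] orange [[ 0.42051681 -0.27548948  0.04      ]]
```

View pics/c1.png

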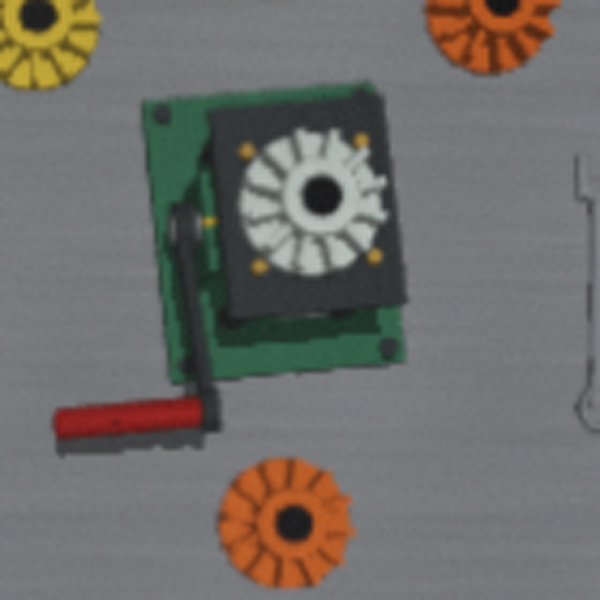

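View pics/c2.png

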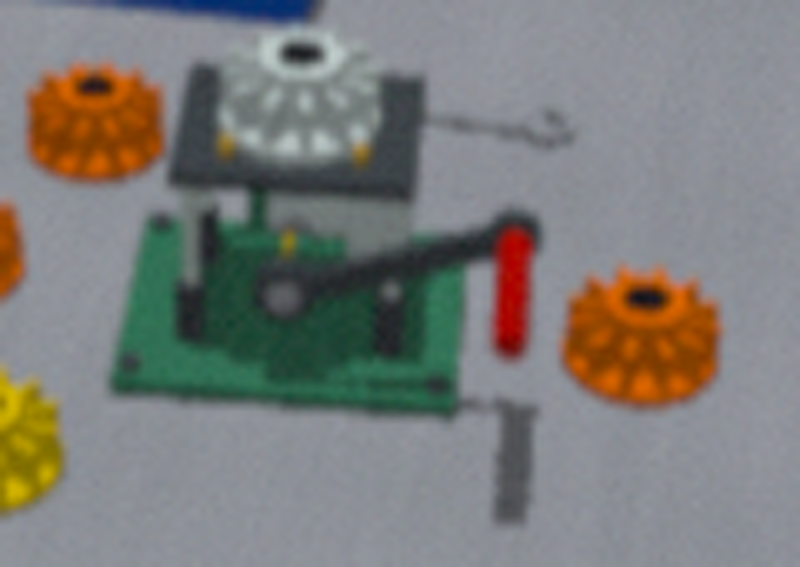

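The right lift's yaw is about 5.5°. I put the handle at about (0.482, -0.166) at z 0.113, and the axle at about (0.593, -0.155). Both agree with the foot. Next I'll move above the handle, with the fingers closing along the base's x.

step_arm([
  [0.03,-0.037,0.02,-0.1,0.0876],
  [0.06,-0.074,0.02,-0.2,0.0876],
  [0.09,-0.111,0.02,-0.3,0.0876],
  [0.12,-0.148,0.02,-0.4,0.0876],
  [0.15,-0.185,0.02,-0.5,0.0876],
  [0.18,-0.222,0.02,-0.6,0.0876],
  [0.21,-0.26,0.02,-0.7,0.0876],
  [0.24,-0.3,0.02,-0.8,0.0876],
  [0.27,-0.334,0.02,-0.9,0.0876],
  [0.27,-0.38,0.02,-1.0,0.0876],
  [0.268,-0.425,0.02,-1.127,0.0876],
  [0.266,-0.47,0.02,-1.127,0.0876],
  [0.264,-0.515,0.02,-1.127,0.0876],
  [0.262,-0.56,0.02,-1.127,0.0876],
  [0.26,-0.605,0.02,-1.127,0.0876],
  [0.258,-0.65,0.02,-1.127,0.0876],
  [0.256,-0.695,0.02,-1.127,0.0876],
  [0.252,-0.74,0.02,-1.127,0.0876],
  [0.252,-0.775,0.02,-1.127,0.0876],
  [0.252,-0.795,0.02,-1.127,0.0876],
])

```text
t: 2.1
eef_pos: [0.4813, -0.1628, 0.2463]
ee_rot: [3.141, -0.0, -1.477]
force: [0.8, 0.4, -0.0]
width: 0.0876
gripper_force: 0.0
```

```bash
python3 - <<'E'
from h import *
s=arm.get_state(); print(s['t'],s['eef_pos'],s['ee_rot'],s['q'],s['force'])
E
```

```text
2.1 [ 0.48132519 -0.16277987  0.24633532] [ 3.14105198e+00 -1.43758566e-05 -1.47668088e+00] [ 6.09839732e-02  6.86248414e-02 -3.17550046e-01  3.48363706e-05
 -1.18516134e+00  3.31183548e-02] [ 0.82850738  0.38801174 -0.01616577]
```

step_arm([
  [0.001,0,-0.04,0,0.0876],
  [0.001,0,-0.08,0,0.0876],
  [0.001,0,-0.115,0,0.0876],
  [0.001,0,-0.14,0,0.0876],
  [0.001,0,-0.153,0,0.0876],
  [0.001,0,-0.153,0,0.0876],
])

```text
t: 2.7
eef_pos: [0.4813, -0.1604, 0.0914]
ee_rot: [3.137, 0.001, -1.475]
force: [-0.3, -0.3, 0.8]
width: 0.0876
gripper_force: 0.0
```

```bash
python3 - <<'E'
from h import *
f=grab('side','s1'); im=f['color'][110:230,255:415]; cv2.imwrite('pics/s1c.png',cv2.resize(im,(800,600),interpolation=cv2.INTER_CUBIC))
E
```

```text
(no output)
```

View pics/s1c.png

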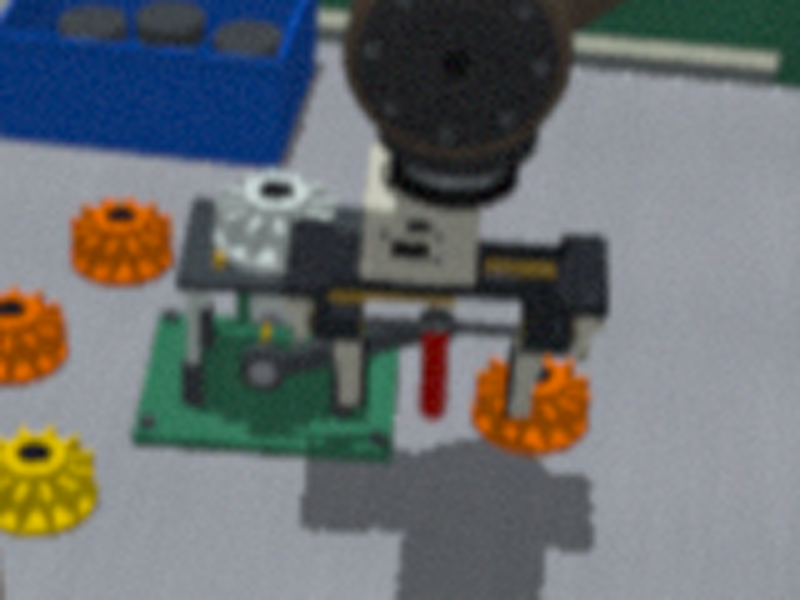

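The fingers stand either side of the red handle (432,370), at (347,380) and (520,380), clear of the hub and the plate. I'll close.

step_arm([
  [0,0,0.002,0,0.05],
  [0,0,0.002,0,0.03],
  [0,0,0.002,0,0.02],
  [0,0,0.002,0,0.01],
  [0,0,0.002,0,0.01],
  [0,0,0.002,0,0.01],
  [0,0,0.002,0,0.01],
  [0,0,0.002,0,0.01],
], newtons=25)

```text
t: 3.55
eef_pos: [0.483, -0.1605, 0.0955]
ee_rot: [3.141, -0.0, -1.475]
force: [-0.5, 0.5, -0.7]
width: 0.0294
gripper_force: 0.0
```

step_arm([
  [0,0,0,0,0.01],
  [0,0,0,0,0.01],
  [0,0,0,0,0.01],
  [0,0,0,0,0.01],
  [0,0,0,0,0.01],
])

```text
t: 4.05
eef_pos: [0.4829, -0.1604, 0.0955]
ee_rot: [3.141, 0.0, -1.475]
force: [-0.8, 0.4, 1.0]
width: 0.0172
gripper_force: 25.0
```

Gripped at 25 N with hardly any side force. Next I'll follow the 120 mm arc for the first half and check.

step_arm([
  [0.002,0,0.005,0,0.01],
  [0.005,0,0.011,0,0.01],
  [0.008,0.001,0.016,0,0.01],
  [0.011,0.001,0.021,0,0.01],
  [0.014,0.001,0.026,0,0.01],
  [0.018,0.002,0.031,0,0.01],
  [0.022,0.002,0.036,0,0.01],
  [0.026,0.002,0.04,0,0.01],
  [0.03,0.003,0.044,0,0.01],
  [0.034,0.003,0.048,0,0.01],
])

```text
t: 5.05
eef_pos: [0.5127, -0.1575, 0.1434]
ee_rot: [3.133, 0.001, -1.476]
force: [-16.2, 3.0, 5.5]
width: 0.0173
gripper_force: 25.0
```

step_arm([
  [-0.003,0,0.002,0,0.01],
  [-0.003,0,0.002,0,0.01],
  [-0.003,0,0.002,0,0.01],
])

```text
t: 5.35
eef_pos: [0.5144, -0.1574, 0.1456]
ee_rot: [-3.141, 0.0, -1.475]
force: [-0.5, -2.1, -7.8]
width: 0.0173
gripper_force: 25.0
```

```bash
python3 - <<'E'
from h import *
f=grab('side','s2'); im=f['color'][110:230,255:415]; cv2.imwrite('pics/s2c.png',cv2.resize(im,(800,600),interpolation=cv2.INTER_CUBIC))
s=arm.get_state(); print(s['eef_pos'],s['force'],s['moment'])
E
```

```text
[ 0.51436301 -0.15735875  0.14558327] [ 1.04070876 -0.5531645  -8.9676668 ] [-0.19002858 -0.04302534 -0.0082762 ]
```

View pics/s2c.png

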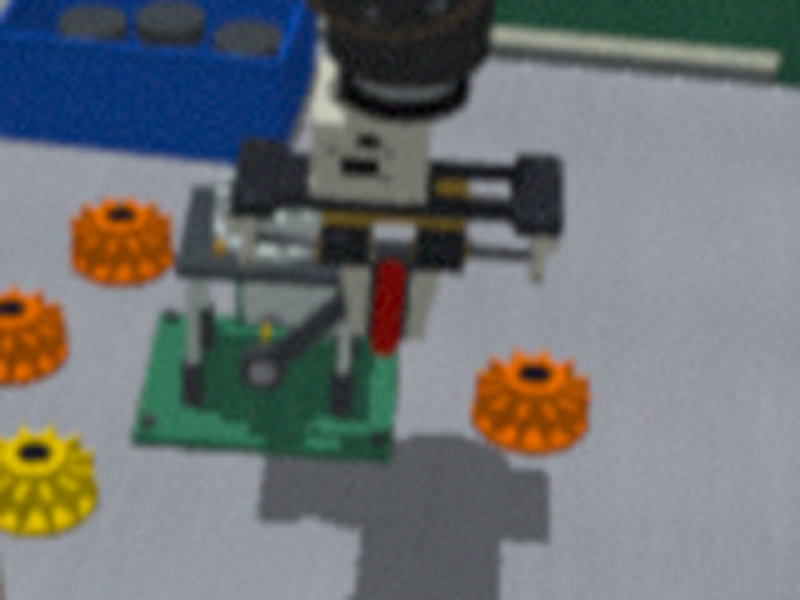

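The handle (388,305) is still between the fingers, the lever is about halfway up, and the gripper body is clear of the hub. The forces are small, so I'll carry on slowly.

step_arm([
  [0.003,0,0.0025,0,0.01],
  [0.006,0.0005,0.005,0,0.01],
  [0.0095,0.001,0.007,0,0.01],
  [0.013,0.001,0.0095,0,0.01],
  [0.0165,0.0015,0.0115,0,0.01],
  [0.02,0.002,0.0135,0,0.01],
  [0.0235,0.002,0.0155,0,0.01],
  [0.027,0.0025,0.017,0,0.01],
  [0.0305,0.003,0.0187,0,0.01],
  [0.034,0.003,0.02,0,0.01],
  [0.038,0.0035,0.0215,0,0.01],
  [0.042,0.004,0.023,0,0.01],
  [0.042,0.004,0.023,0,0.01],
  [0.042,0.004,0.023,0,0.01],
])

```text
t: 6.8
eef_pos: [0.5557, -0.1536, 0.1711]
ee_rot: [3.142, -0.001, -1.474]
force: [-10.3, 3.7, 10.8]
width: 0.0172
gripper_force: 25.0
```

step_arm([
  [0,0,0.0015,0,0.01],
  [0,0,0.0025,0,0.01],
  [0,0,0.0025,0,0.01],
  [0,0,0.0025,0,0.01],
])

```text
t: 7.2
eef_pos: [0.5556, -0.1537, 0.1713]
ee_rot: [3.14, -0.0, -1.475]
force: [-5.6, -0.3, -2.5]
width: 0.0175
gripper_force: 25.0
```

```bash
python3 - <<'E'
from h import *
f=grab('side','s3'); im=f['color'][110:230,255:415]; cv2.imwrite('pics/s3c.png',cv2.resize(im,(800,600),interpolation=cv2.INTER_CUBIC))
s=arm.get_state(); print(s['eef_pos'],s['force'],s['moment'])
# predicted handle end/middle pixels for lever angles, in crop coords
y=np.array([-.095,.9955,0]);x=np.array([.9955,.095,0]);ax=np.array([.5930,-.155,.07])
for th in(.6,.7,.8,.9,1.,1.1,1.2):
    p=ax+.12*(np.array([0,0,1])*np.cos(1.2-th)-x*np.sin(1.2-th))
    print(th,((proj(f,[p,p+.0425*y,p-.03*y])-[255,110])*5).round().tolist())
E
```

```text
[ 0.55560667 -0.15363298  0.17131583] [-5.64094191 -0.14837963 -4.00044584] [-0.21311084  2.31097726  0.0137763 ]
0.6 [[372.0, 290.0], [368.0, 330.0], [374.0, 263.0]]
0.7 [[356.0, 280.0], [351.0, 320.0], [359.0, 254.0]]
0.8 [[338.0, 272.0], [334.0, 312.0], [342.0, 245.0]]
0.9 [[320.0, 265.0], [315.0, 305.0], [324.0, 239.0]]
1.0 [[302.0, 260.0], [296.0, 299.0], [306.0, 233.0]]
1.1 [[282.0, 256.0], [276.0, 296.0], [287.0, 230.0]]
1.2 [[263.0, 254.0], [256.0, 293.0], [268.0, 228.0]]
```

View pics/s3c.png

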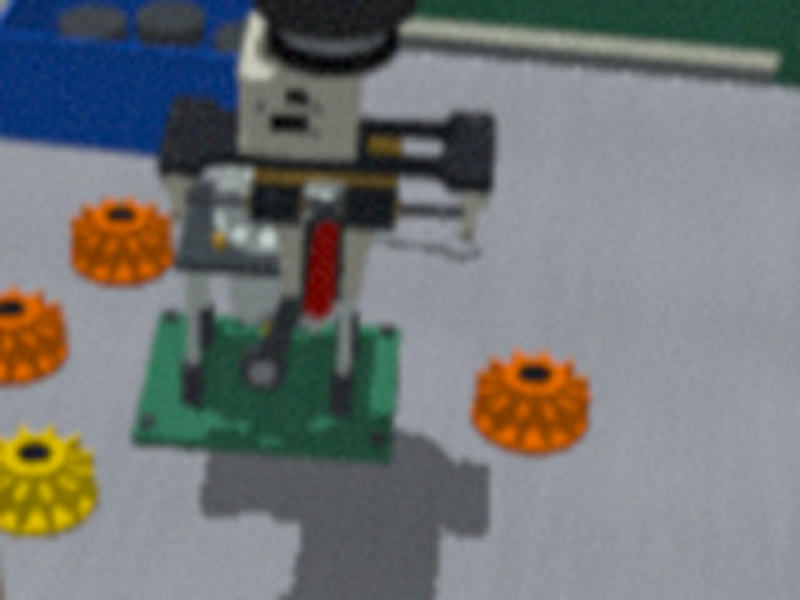

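The handle end is at about (316,312), so the lever is near 0.9 rad, as planned. The forces are small. I'll finish the arc to upright.

step_arm([
  [0.004,0.0005,0.001,0,0.01],
  [0.008,0.001,0.002,0,0.01],
  [0.012,0.001,0.003,0,0.01],
  [0.016,0.0015,0.004,0,0.01],
  [0.02,0.002,0.0045,0,0.01],
  [0.024,0.0025,0.005,0,0.01],
  [0.028,0.003,0.0055,0,0.01],
  [0.032,0.003,0.0055,0,0.01],
  [0.036,0.0035,0.0055,0,0.01],
  [0.037,0.0035,0.0055,0,0.01],
  [0.037,0.0035,0.0055,0,0.01],
  [0.037,0.0035,0.0055,0,0.01],
  [0.037,0.0035,0.0055,0,0.01],
  [0.037,0.0035,0.0055,0,0.01],
])

```text
t: 8.65
eef_pos: [0.5938, -0.1501, 0.1785]
ee_rot: [-3.14, -0.001, -1.474]
force: [-6.3, 2.5, 6.2]
width: 0.0169
gripper_force: 25.0
```

```bash
python3 - <<'E'
from h import *
f=grab('side','s4'); im=f['color'][110:230,255:415]; cv2.imwrite('pics/s4c.png',cv2.resize(im,(800,600),interpolation=cv2.INTER_CUBIC))
s=arm.get_state(); print(s['eef_pos'],s['force'],s['moment'],s['qd'],s['gripper_force'],s['width'])
g=grab('top','t4'); im=g['color'][165:305,290:450]; cv2.imwrite('pics/t4c.png',cv2.resize(im,(685,600),interpolation=cv2.INTER_CUBIC))
E
```

```text
[ 0.593791   -0.15013161  0.17848302] [-5.05248786  1.75258731  4.7699995 ] [0.51417724 2.56288186 0.0427331 ] [-5.20650123e-04 -4.64655996e-04 -4.18365052e-04 -3.66818164e-04
  4.57856785e-05  2.49297220e-04] 25.00116527080536 0.017367604034001782
```

View pics/s4c.png

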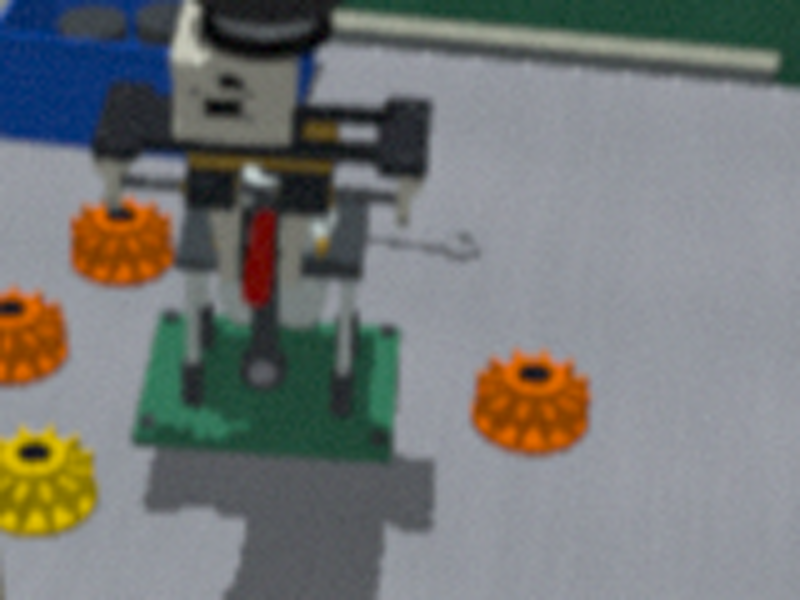

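View pics/t4c.png

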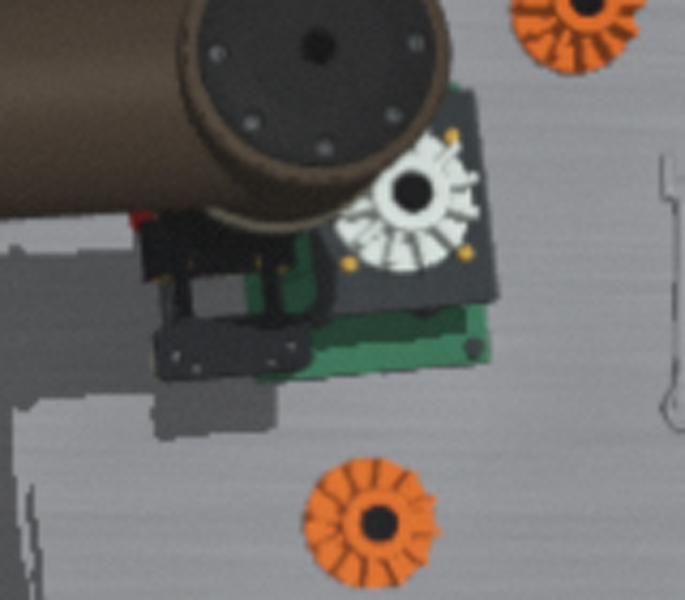

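The handle end is at (258,300), against a predicted (256,293) for 1.2 rad, so the lever is upright above its pivot (262,370). In the top view the hub (412,192) is centred among its pins on the raised plate. The arm is still and holding 25 N, so I'm handing in.

```bash
python3 -c "
from station import arm
print(arm.job_done())"
```

```text
the job is handed in; nothing more can be done
None
```

I swung the right lift's lever up to about 1.2 rad and handed the job in with the gripper still holding it at 25 N; in the last pictures the lever is upright and the hub seated on its raised plate, but no verdict came back.

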